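Lay the power brick down in its holder and close the keeper

ROBOT

A 7-joint arm with a two-finger parallel gripper is mounted at the origin on a cart in front of the work surface, level with it; the furniture and walls round the work are solid. World frame = base frame: x ahead of the robot, y to its left, z up, the work surface at z = 0. Lengths are in m, angles in degrees, forces in N, time in s.
With the tool pointing down it reaches from about 0.4 to 0.85 m from the base axis. Payload 10.4 kg.
Tool frame: the origin (TCP) lies at the very end of the fingers, on their centre line; the grasp point (between the pads) lies 19 mm behind it; z points along the fingers, y is the line along which they close (so a half turn about z gives the same grasp; the last joint's range is limited). The gripper opens to 87 mm and grips with 3 to 60 N. Pads are 19 mm wide; open, the fingers measure 117 mm over their backs; the gripper's body (75 mm by 190 mm) begins 51 mm behind the grasp point.
Start: joints at [-67.013, 19.034, -3.707, 83.658, 1.238, 77.344, -5.071], TCP at [0.257, 0.57, 0.223] pointing down, gripper open.
Joint ranges: [-148.97, 148.97], [-28.65, 121.19], [-84.17, 76.75], [9.2, 138.47], [-72.65, 252.65], [3.7, 117.97], [-149.18, 149.18]. Speed limits (degrees/s): [127.2, 127.2, 159.86, 159.86, 180, 180, 180].

INTERFACE

Orientations are given as a 3x3 rotation matrix whose columns are the frame's x, y, z axes.
In Python, from workcell import bot gives the robot as it stands. The module is installed in compiled form; this text tells all that it offers.
- The arm moves only by the tool carry_out, never from a script. Its argument "commands" is a list of rows, each a list of 5 numbers: the closure, from 0 (fully open) to 1 (shut), then the shift along the tool's x, y, z in m, then the turn about the tool's z in degrees. In form: [[grip, dx, dy, dz, roll], ...]. A call has exactly 10 rows; each row is the pose to reach, as a shift and turn from the pose commanded when the call began, along the tool's axes at that moment; what a row does not reach only later rows make up. A row lasts 1/8 s, in which the tool goes at most 62.5 mm and 10.7 degrees, less where a joint would pass 70% of its speed; a pose out of reach is approached as far as the arm can. A call with a gripper value outside its range is refused whole. The fingers move at their own pace and stop on an object; "squeeze" is the grip in N (left out, the last holds). Time passes only in rows, so rows that repeat a pose let the fingers close, or fill a call up. It gives the time, the measured TCP pose, the force, the opening and the grip force at its end, in the units of the state.
- bot.get_obs(): the state, without advancing time (a new reading comes with each control period).
- bot.grab_frame(name): name is "scene" or "top" or "wrist"; returns a dict with "img" (420x560x3 uint8, blue, green, red), "fx", "fy", "cx", "cy" (pixels), "k1" (the pictures are not rectified: a ray, as slopes to the right and down, at radius r is drawn at 1 + k1 r^2 times it, then the intrinsics apply), "R" (3x3) and "t" (3): a world point X has camera coordinates R X + t. Camera axes: x right, y down, z forward; pixel columns grow to the right and rows downward; lengths in m; the calibration is good to about 2 mm. A picture is of the moment at which its call begins. There is no depth.
- bot.sign_off(): hands the job in; it is judged then, once.
Trained networks look in a picture, given as the dict that the camera call returned (one of the last four; its "shot" number tells which), for a name from the list of things; names that differ only in an ending like _2 or _b are one class to them, and where a whole thing is asked for, a point or a joint stands for the part that bears it (a point fixed in the world has none). Each returns a list of dicts, best first, with "score" (0 to 1); they miss things now and then, are a little off and sometimes report something else, mostly with a low value. They report only what shows in the picture. A call takes as long as a camera call.
- bot.find_in(picture, query): "xyz" ([x, y, z] in m, in the coordinates of the camera as it stood for that picture, good to about 4 mm: the middle of the surface that is visible of it).
The state is a dict: "clock": time; "joint_pos": joint angles; "joint_velocities": joint speeds; "effort": joint torques, N m; "ee_pos": TCP position; "ee_rot": TCP orientation; "wrist_force": force on the tool from outside, world axes, zero at the start; "moment": the same for the moment, N m; "finger_gap": opening from 0.0 (shut) to 1.0 (fully open); "grasp_force": force on a finger pad.
Only numpy, scipy, OpenCV 4.12 (cv2) and the standard library are available. Lean on these libraries where they do the work, as an engineer would, in place of code of your own. Each camera call takes 0.05 s, during which the arm holds its last target. There are 200 camera calls.

TASK

The black power brick has been left standing on end in the grey bench holder. Push its upper part so that it tips over towards the end stop and lies flat between the rails, push it along until it sits against the end stop, and then push the open steel keeper over until it lies flat on the brick. Do it all by pushing, without picking the brick up, and leave the other things on the bench where they are.

Things in the scene. Friction and masses are not known exactly. Their poses are not given: they have to be found in the camera images.
- cradle: grey metal holder fixed to the bench, 202 mm long (x), 60 mm wide (y) without ears and hinge. Origin: centre of its underside, z up; x runs from the open end (x = -100 mm, no wall) to the end stop, mostly to the robot's left. Floor: a plate, its top at z = 4 mm. Side rails 14 mm high, inner faces at y = +-26 mm. End stop 30 mm high, its rubber contact face at x = 90 mm (heights above the bench).
- stop_face (a point): middle of the end stop's contact face, at the height of the holder's floor (cradle frame [90, 0, 4] mm)
- brick: black power brick, 46 x 108 x 30 mm (own x, y, z), 0.18 to 0.36 kg. Origin: centre of a broad face, its underside; own z goes into the thickness, own y along the length. At the start it stands on the holder's floor, own y up, top 112 mm above the bench, underside towards the stop; it tips about the underside's lower edge, at cradle x = -53 to -33 mm. Lying as wanted: own z up.
- brick_foot (a point): centre of the 46 x 30 mm end on which the brick stands at the start (own [0, -54, 15] mm). When the brick lies home it is at cradle x = -18 mm, and the brick's upper face is 34 mm above the bench.
- brick_head (a point): centre of the opposite end, uppermost at the start; the end that goes against the stop (own [0, 54, 15] mm)
- keeper (a joint): angle of the keeper, a flat steel arm 26 mm wide, 5 mm thick, 56 mm long from its hinge: 0 = lying level (lower face 34.7 mm above the bench, on the brick that lies home), 1.57 = upright, 2.15 = fully open, leaning outwards. It starts at 1.6 to 2.05. The hinge is stiff: the arm stays where it is left and does not fall shut; about 0.5 N at its end turns it.
- keeper_hinge (a point): middle of the keeper's hinge axis, on the holder's +y side (cradle frame [50, 36, 37.2] mm); the axis is parallel to the holder's x. From the hinge the arm points to [0, -cos(a), sin(a)] in the cradle frame, a being the joint value; the face to push on looks to [0, sin(a), cos(a)].
- keeper_end (a point): middle of the keeper's free end, 56 mm from the hinge axis. Note: above the bench, beyond the holder, hangs a magnifier lamp, solid: its ring head spans x 0.51 to 0.72 m and y 0.13 to 0.34 m in front of the robot, its underside 0.54 m above the bench; keep the wrist and forearm clear of it when rising or swinging round.
- tape: bystander: roll of insulating tape lying flat, 62 mm across, 18 mm high; origin under its centre; beside the holder
- jar: bystander: small jar with a red lid, 43 mm across, 30 mm high; origin under its centre; beside the holder on the side of the keeper hinge
- fuses: bystander: small box of fuses, 30 x 52 x 22 mm; origin under its centre; beside the holder near the open end
- bottle: bystander: upright dispenser bottle, 59 mm across, 151 mm high; origin under its centre; to the right of the holder
- spool: bystander: reel of solder standing on its flange, 57 mm across, 36 mm high; origin under its centre; to the right of the holder
- driver: bystander: screwdriver lying on the bench, 142 mm long, 18 mm high; origin under its middle; to the right, near the robot

How it is judged (in metres and radians):
On the way:
1. the brick lies flat in the holder against the end stop while the keeper is still open (angle between brick's own z axis and vertical below 0.08 rad and z of brick in the frame of cradle between -0.002 and 0.012 m and y of brick_head in the frame of cradle between -0.009 and 0.009 m and y of brick_foot in the frame of cradle between -0.009 and 0.009 m and x of brick_head in the frame of cradle above 0.085 m and value of joint keeper above 1 rad), for 0.2 s.
At the end, for the whole second after the job is handed in: The brick lies flat on its underside on the holder's floor (within about 4.5 degrees and 8 mm), between the rails, its head end within 5 mm of the end stop, and the keeper lies on it (joint below 0.08 rad); everything at rest (angle between brick's own z axis and vertical below 0.08 rad and z of brick in the frame of cradle between -0.002 and 0.012 m and y of brick_head in the frame of cradle between -0.009 and 0.009 m and y of brick_foot in the frame of cradle between -0.009 and 0.009 m and x of brick_head in the frame of cradle above 0.085 m and value of joint keeper below 0.08 rad and linear speed of brick below 0.02 m/s and velocity of joint keeper between -0.1 and 0.1 rad/s); the robot touches nothing.
It fails at once if the brick is lifted (its foot end 40 mm or more above the bench) (height (world z) of brick_foot above 0.04 m).
It fails at once if the lying brick is lifted off (angle between brick's own z axis and vertical below 0.3 rad and height (world z) of brick above 0.035 m).
It fails at once if a bystander is moved more than 20 mm (distance of any of tape, jar, fuses, bottle, spool, driver from where it was at the start of the episode above 0.02 m).
It also fails if it takes over 51 s, if anything falls off the work surface, if the arm or the gripper's body presses on something with over 40 N, if the wrist force passes 120 N, or if a joint passes its speed limit or range.

## Working session

There is one attempt and no reset: what is moved stays moved. The work goes in short steps, Python scripts to look and compute and a tool call to move; the robot and the scene stay as the last step left them, time stands still between calls to the robot, and variables do not carry over. Pictures are saved under pics/ and viewed, at most 10 in all, crops included, and the job is handed in when it is done.

Besides the shell and the picture viewer there is one more tool, called after "Call:" in YAML: its name, and indented under it one key for each argument. carry_out: Moves the arm, as the interface text tells. Its arguments: {"type":"object","properties":{"commands":{"type":"array"},"squeeze":{"type":"number"}},"required":["commands"]}

```bash
mkdir -p pics; cat > h.py <<'E'
import numpy as np, cv2
from workcell import bot
def w(p,x): return np.array(p["R"]).T@(np.array(x)-np.array(p["t"]))
def proj(p,X):
    c=np.array(p["R"])@np.array(X)+np.array(p["t"]); s=c[:2]/c[2]; s=s*(1+p["k1"]*(s@s))
    return p["fx"]*s[0]+p["cx"],p["fy"]*s[1]+p["cy"]
def look(p,names):
    for n in names:
        print(n,[(round(d["score"],2),np.round(w(p,d["xyz"]),3).tolist(),np.round(proj(p,w(p,d["xyz"]))).tolist()) for d in bot.find_in(p,n)[:2]])
E
python3 - <<'E'
from h import *
o=bot.get_obs(); print(o["clock"],o["ee_pos"],np.round(o["ee_rot"],3).tolist())
for c in ("top","scene"):
    p=bot.grab_frame(c); cv2.imwrite(f"pics/{c}0.png",p["img"]); print(c)
    look(p,["cradle","brick","brick_head","keeper","keeper_end","keeper_hinge","stop_face","jar","tape","fuses"]+(["bottle","spool","driver"] if c=="top" else []))
print(bot.get_obs()["clock"])
E
```

```text
0.0 [0.25686047 0.56935761 0.22174903] [[-0.912, 0.411, -0.001], [0.411, 0.912, -0.001], [-0.0, -0.001, -1.0]]
top
cradle [(0.81, [0.468, 0.079, 0.007], [250.0, 247.0])]
brick [(0.65, [0.463, 0.012, 0.111], [276.0, 248.0]), (0.38, [0.555, -0.013, 0.024], [288.0, 211.0])]
brick_head [(0.76, [0.466, 0.013, 0.11], [276.0, 247.0])]
keeper [(0.64, [0.434, 0.11, 0.069], [234.0, 261.0])]
keeper_end [(0.56, [0.435, 0.112, 0.069], [233.0, 260.0]), (0.19, [0.553, -0.012, 0.023], [288.0, 212.0])]
keeper_hinge [(0.9, [0.472, 0.076, 0.006], [251.0, 245.0]), (0.54, [0.543, -0.201, 0.032], [366.0, 216.0])]
stop_face [(0.94, [0.472, 0.077, 0.0], [251.0, 245.0])]
jar [(0.81, [0.378, 0.04, 0.029], [265.0, 285.0])]
tape [(0.7, [0.567, 0.056, 0.018], [260.0, 206.0])]
fuses [(0.7, [0.554, -0.008, 0.026], [286.0, 211.0])]
bottle [(0.73, [0.677, -0.182, 0.091], [361.0, 156.0])]
spool [(0.84, [0.548, -0.203, 0.035], [367.0, 214.0]), (0.65, [0.473, 0.074, 0.006], [252.0, 245.0])]
driver [(0.84, [0.391, -0.142, 0.016], [341.0, 280.0])]
scene
cradle [(0.73, [0.466, 0.082, 0.003], [211.0, 247.0]), (0.65, [0.392, -0.15, 0.014], [291.0, 321.0])]
brick [(0.64, [0.461, 0.002, 0.081], [238.0, 242.0])]
brick_head [(0.94, [0.454, -0.001, 0.084], [238.0, 244.0])]
keeper []
keeper_end [(0.39, [0.429, 0.116, 0.07], [182.0, 235.0])]
keeper_hinge [(0.92, [0.466, 0.086, 0.003], [209.0, 247.0])]
stop_face [(0.63, [0.375, 0.039, 0.032], [200.0, 281.0]), (0.57, [0.47, 0.083, 0.007], [211.0, 245.0])]
jar [(0.61, [0.376, 0.039, 0.029], [201.0, 281.0])]
tape [(0.9, [0.567, 0.053, 0.017], [246.0, 216.0]), (0.5, [0.545, -0.017, 0.022], [268.0, 233.0])]
fuses [(0.89, [0.547, -0.015, 0.024], [268.0, 232.0])]
1.25
```

```bash
python3 - <<'E'
import cv2
a=cv2.imread("pics/top0.png")[180:310,180:320]
cv2.imwrite("pics/top0c.png",cv2.resize(a,None,fx=4.5,fy=4.5,interpolation=cv2.INTER_CUBIC))
a=cv2.imread("pics/scene0.png")[180:330,130:320]
cv2.imwrite("pics/scene0c.png",cv2.resize(a,None,fx=4,fy=4,interpolation=cv2.INTER_CUBIC))
E
```

```text
(no output)
```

View pics/top0c.png

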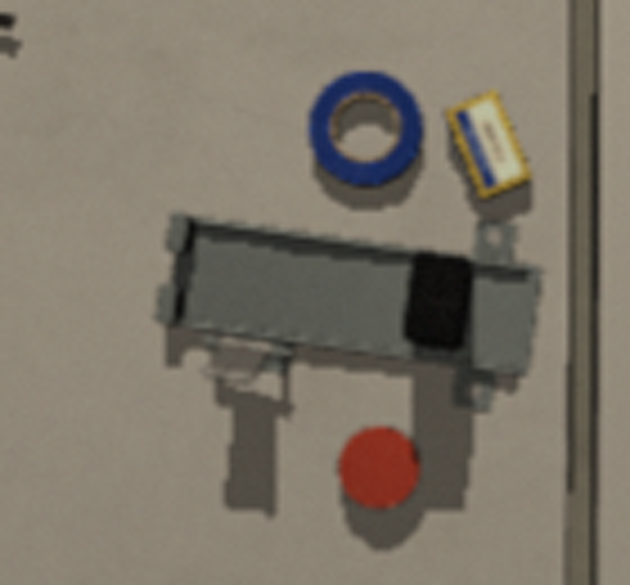

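View pics/scene0c.png

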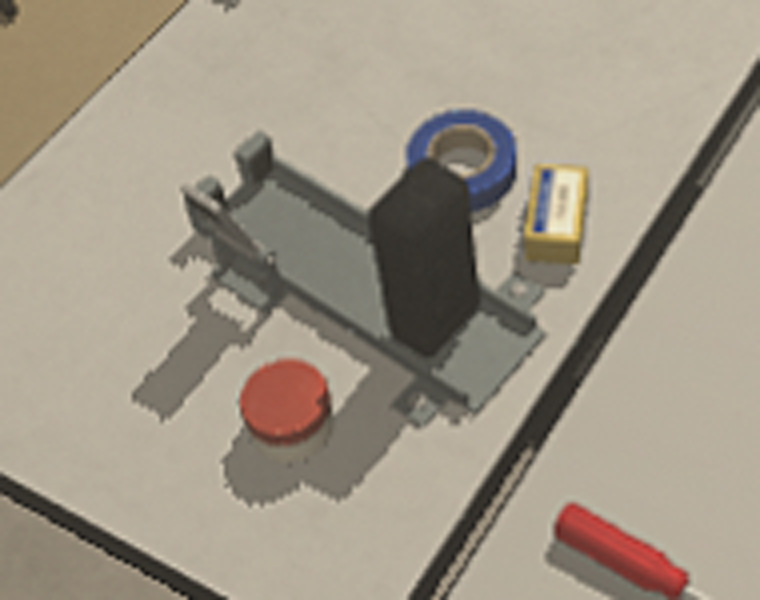

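```bash
cat >> h.py <<'E'
def T(q,P):
    c,s=np.cos(q[2]),np.sin(q[2]); P=np.array(P,float)/1000
    return np.array([q[0]+c*P[0]-s*P[1],q[1]+s*P[0]+c*P[1],P[2]])
E
python3 - <<'E'
from h import *
from scipy.optimize import least_squares
t=bot.grab_frame("top"); s=bot.grab_frame("scene"); k=bot.grab_frame("wrist"); cv2.imwrite("pics/wrist0.png",k["img"])
L=[(t,(-100,-30,14),(541,268)),(t,(-100,30,14),(516,388)),(t,(102,-30,30),(172,213)),(t,(102,30,30),(157,320)),(t,(90,-30,30),(193,220)),(t,(90,30,30),(180,328)),
(s,(-100,-28,14),(533,324)),(s,(-100,28,14),(466,398)),(s,(102,-30,30),(258,130)),(s,(90,-30,30),(272,142))]
def px(c,u): return (180+u[0]/4.5,180+u[1]/4.5) if c is t else (130+u[0]/4,180+u[1]/4)
f=lambda q:np.concatenate([np.subtract(proj(c,T(q,P)),px(c,u)) for c,P,u in L])
r=least_squares(f,[.468,.079,1.42],x_scale=[.01,.01,.1],loss="soft_l1"); q=r.x
print(q,np.degrees(q[2])); print(np.round(f(q).reshape(-1,2),1).tolist()); np.save("q.npy",q)
# brick head centre and keeper angle from pixels in both views
def box(c,img,sc,off,col,pts):
    p=[tuple(int(round((v-o)*sc)) for v,o in zip(proj(c,T(q,P)),off)) for P in pts]
    for a,b in zip(p,p[1:]+p[:1]): cv2.line(img,a,b,col,1)
for c,n,sc,off,sz in ((t,"t",4.5,(180,180),(140,130)),(s,"s",4,(130,180),(190,150))):
    im=cv2.resize(c["img"][off[1]:off[1]+sz[1],off[0]:off[0]+sz[0]],None,fx=sc,fy=sc,interpolation=cv2.INTER_CUBIC)
    im=cv2.convertScaleAbs(im,alpha=1.4)
    box(c,im,sc,off,(0,0,255),[(-100,-26,4),(90,-26,4),(90,26,4),(-100,26,4)])
    box(c,im,sc,off,(0,255,255),[(-100,-30,14),(90,-30,14),(90,-30,30),(102,-30,30),(102,30,30),(90,30,30),(90,30,14),(-100,30,14)])
    for col,a in (((0,255,0),1.6),((255,0,255),1.9)):
        e=[(x,36-56*k*np.cos(a),37.2+56*k*np.sin(a)) for x,k in ((37,0),(37,1),(63,1),(63,0))]; box(c,im,sc,off,col,e)
    xp=-43
    box(c,im,sc,off,(255,255,0),[(xp-30,-23,112),(xp,-23,112),(xp,23,112),(xp-30,23,112)])
    cv2.imwrite(f"pics/o_{n}.png",im)
a,b=cv2.imread("pics/o_t.png"),cv2.imread("pics/o_s.png")
E
```

```text
[0.46850439 0.05911814 1.42468928] 81.62868297317301
[[0.2, 1.2], [1.9, -0.9], [-0.7, -0.2], [-1.6, 0.7], [-0.4, -0.9], [-1.8, -0.2], [1.5, 1.3], [1.0, 1.8], [-0.5, -0.2], [-0.1, -0.7]]
```

View pics/o_t.png

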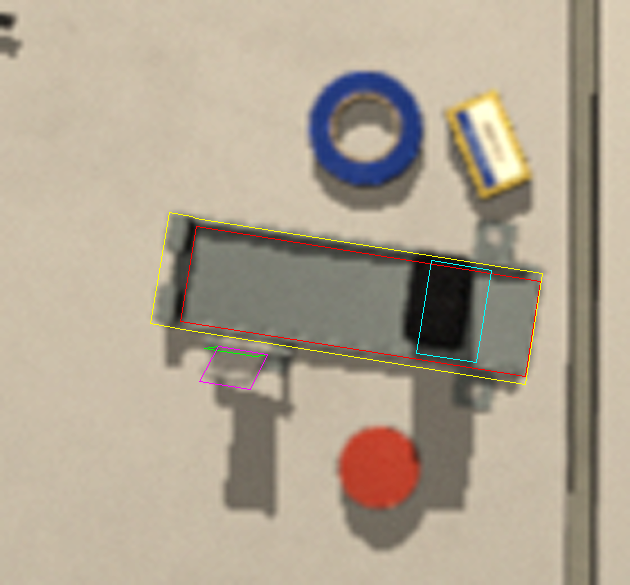

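View pics/o_s.png

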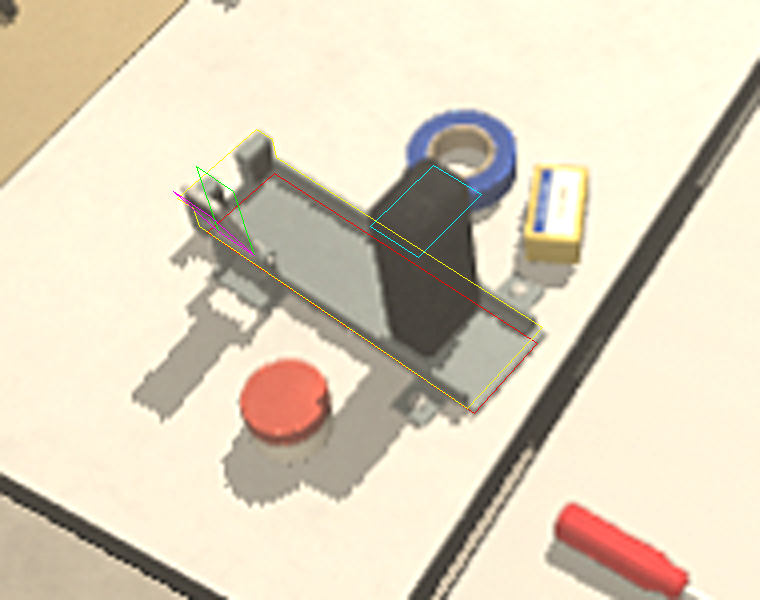

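Call:
carry_out:
  commands:
    - [1,-0.025,-0.03,0,7.5]
    - [1,-0.06,-0.07,0,15]
    - [1,-0.1,-0.11,0,23]
    - [1,-0.14,-0.15,0,30]
    - [1,-0.175,-0.19,0,38]
    - [1,-0.21,-0.23,0,46]
    - [1,-0.245,-0.27,0,53]
    - [1,-0.28,-0.31,0,60]
    - [1,-0.315,-0.345,0,67]
    - [1,-0.345,-0.375,0,74]
  squeeze: 10

```text
clock: 2.65
ee_pos: [0.4177, 0.0842, 0.2229]
ee_rot: [[0.149, 0.989, 0.001], [0.989, -0.149, 0.001], [0.001, 0.001, -1.0]]
wrist_force: [1.0, -0.1, -0.7]
finger_gap: 0.018
grasp_force: 0.0
```

```bash
python3 - <<'E'
from h import *
o=bot.get_obs(); print(o["clock"],o["ee_pos"],np.round(o["ee_rot"],3).tolist(),o["joint_pos"],o["wrist_force"])
k=bot.grab_frame("wrist"); cv2.imwrite("pics/wrist1.png",k["img"]); C=-np.array(k["R"]).T@np.array(k["t"]); print(C-o["ee_pos"],np.array(k["R"])[2])
look(k,["cradle","brick","brick_head","keeper","keeper_end","jar"])
E
```

```text
2.65 [0.41771869 0.08417664 0.22286366] [[0.149, 0.989, 0.001], [0.989, -0.149, 0.001], [0.001, 0.001, -1.0]] [-40.6350249   -8.21898998  21.27797827 112.61391593   3.05123645
  75.014405   -28.90512987] [ 0.96844644 -0.07338207 -0.69370928]
[0.01206241 0.07667002 0.16314707] [-0.04248228 -0.28092237 -0.9587898 ]
cradle [(0.72, [0.47, 0.1, 0.005], [327.0, 158.0])]
brick [(0.93, [0.466, 0.029, 0.064], [337.0, 234.0])]
brick_head [(0.6, [0.462, 0.024, 0.069], [335.0, 241.0])]
keeper [(0.81, [0.437, 0.119, 0.073], [299.0, 154.0])]
keeper_end [(0.66, [0.434, 0.115, 0.074], [296.0, 159.0])]
jar [(0.7, [0.386, 0.046, 0.03], [261.0, 219.0])]
```

View pics/wrist1.png

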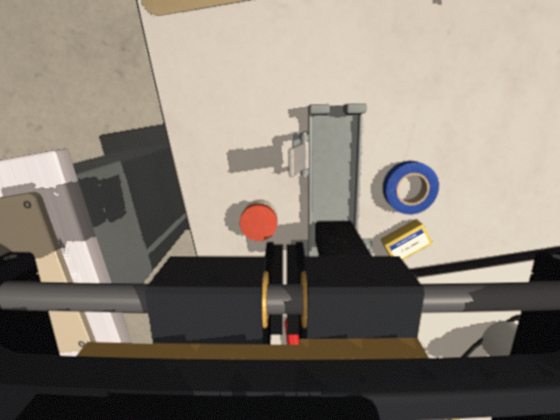

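```bash
python3 - <<'E'
from h import *
k=bot.grab_frame("wrist"); q=np.load("q.npy"); q[2]=np.radians(81.6)
sc,off=5,(275,95)
im=cv2.resize(k["img"][95:215,275:385],None,fx=sc,fy=sc,interpolation=cv2.INTER_CUBIC)
def box(col,pts):
    p=[tuple(int(round((v-o)*sc)) for v,o in zip(proj(k,T(q,P)),off)) for P in pts]
    print(p)
    for a,b in zip(p,p[1:]+p[:1]): cv2.line(im,a,b,col,1)
box((0,0,255),[(-100,-26,4),(90,-26,4),(90,26,4),(-100,26,4)])
box((0,255,255),[(-100,-30,14),(90,-30,14),(90,-30,30),(102,-30,30),(102,30,30),(90,30,30),(90,30,14),(-100,30,14)])
for col,a in (((0,255,0),1.7),((255,0,255),1.9)):
    box(col,[(x,36-56*f*np.cos(a),37.2+56*f*np.sin(a)) for x,f in ((37,0),(37,1),(63,1),(63,0))])
cv2.imwrite("pics/w1c.png",im)
E
```

```text
[(358, 876), (407, 112), (176, 110), (157, 875)]
[(381, 894), (435, 113), (452, 115), (456, 56), (168, 53), (167, 112), (162, 111), (143, 894)]
[(135, 369), (111, 422), (113, 277), (137, 246)]
[(135, 369), (51, 418), (51, 275), (137, 246)]
```

View pics/w1c.png

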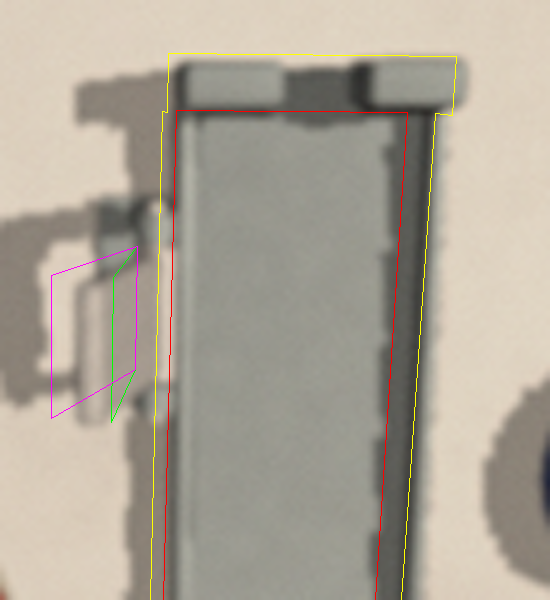

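Call:
carry_out:
  commands:
    - [1,-0.02,0.01,0,0]
    - [1,-0.05,0.025,0,0]
    - [1,-0.08,0.04,0,0]
    - [1,-0.105,0.052,0,0]
    - [1,-0.112,0.056,0.01,0]
    - [1,-0.112,0.056,0.04,0]
    - [1,-0.112,0.056,0.07,0]
    - [1,-0.112,0.056,0.1,0]
    - [1,-0.112,0.056,0.125,0]
    - [1,-0.112,0.056,0.13,0]

```text
clock: 4.3
ee_pos: [0.4551, -0.0317, 0.0907]
ee_rot: [[0.142, 0.99, -0.003], [0.99, -0.142, -0.001], [-0.001, -0.003, -1.0]]
wrist_force: [-0.5, 0.2, 0.2]
finger_gap: 0.007
grasp_force: 0.0
```

```bash
python3 - <<'E'
from h import *
np.save("q.npy",[.4703,.0594,np.radians(81.6)])
a=bot.grab_frame("top")["img"][180:310,180:320]; b=bot.grab_frame("scene")["img"][180:310,150:290]
cv2.imwrite("pics/m1.png",cv2.resize(np.hstack([a,b]),None,fx=2.8,fy=2.8,interpolation=cv2.INTER_CUBIC))
E
```

```text
(no output)
```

View pics/m1.png

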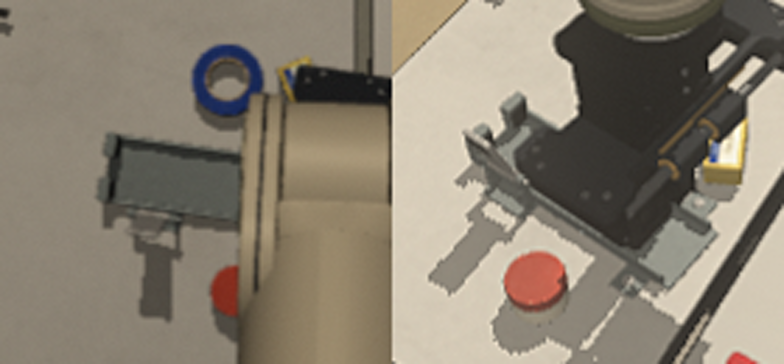

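Call:
carry_out:
  commands:
    - [1,0.006,0,0,0]
    - [1,0.012,0,0,0]
    - [1,0.018,0,0,0]
    - [1,0.023,0,0,0]
    - [1,0.028,0,0,0]
    - [1,0.033,0,0,0]
    - [1,0.038,0,0,0]
    - [1,0.043,0,0,0]
    - [1,0.048,0,0,0]
    - [1,0.052,0,0,0]

```text
clock: 5.65
ee_pos: [0.4641, 0.0189, 0.0925]
ee_rot: [[0.144, 0.99, -0.0], [0.99, -0.144, 0.0], [0.0, -0.0, -1.0]]
wrist_force: [0.4, -0.6, 0.2]
finger_gap: 0.007
grasp_force: 0.0
```

```bash
python3 - <<'E'
from h import *
o=bot.get_obs(); print(o["ee_pos"],o["wrist_force"])
a=bot.grab_frame("wrist")["img"][90:270,240:420]; p=bot.grab_frame("scene"); b=p["img"][180:310,150:290]; look(p,["brick","brick_head"])
cv2.imwrite("pics/m2.png",np.hstack([cv2.resize(a,(364,364)),cv2.resize(b,(392,364),interpolation=cv2.INTER_CUBIC)]))
E
```

```text
[0.46409009 0.01894918 0.09251342] [ 0.39248324 -0.55016067  0.23672859]
brick [(0.95, [0.469, 0.04, 0.037], [226.0, 245.0])]
brick_head [(0.64, [0.462, 0.037, 0.042], [225.0, 246.0]), (0.55, [0.45, 0.006, 0.004], [237.0, 267.0])]
```

View pics/m2.png

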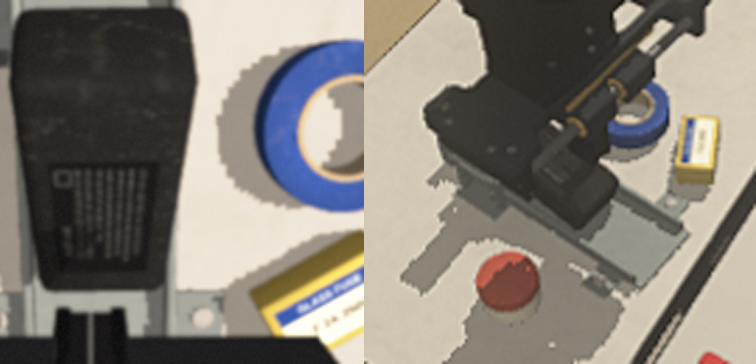

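Call:
carry_out:
  commands:
    - [1,-0.01,0,-0.005,0]
    - [1,-0.025,0,-0.005,0]
    - [1,-0.04,0,0,0]
    - [1,-0.042,0,0.01,0]
    - [1,-0.042,0,0.025,0]
    - [1,-0.042,0,0.04,0]
    - [1,-0.042,0,0.055,0]
    - [1,-0.042,0,0.068,0]
    - [1,-0.042,0,0.076,0]
    - [1,-0.042,0,0.076,0]

```text
clock: 7.1
ee_pos: [0.4577, -0.0231, 0.016]
ee_rot: [[0.144, 0.99, -0.001], [0.99, -0.144, -0.0], [-0.0, -0.001, -1.0]]
wrist_force: [0.4, 0.2, 0.6]
finger_gap: 0.009
grasp_force: 0.0
```

```bash
python3 - <<'E'
from h import *
o=bot.get_obs(); print(o["ee_pos"],o["wrist_force"])
k=bot.grab_frame("wrist"); a=k["img"][60:260,240:400]; p=bot.grab_frame("scene"); b=p["img"][180:310,150:290]; look(p,["brick","brick_head"]); look(k,["brick","brick_head"])
q=np.load("q.npy")
for P in ((90,0,30),(90,26,14),(90,-26,14)): print(proj(k,T(q,P)))
cv2.imwrite("pics/m3.png",np.hstack([cv2.resize(a,(400,500)),cv2.resize(b,(400,500),interpolation=cv2.INTER_CUBIC)]))
E
```

```text
[ 0.45768583 -0.02305626  0.01600856] [0.38206025 0.1587858  0.60635655]
brick [(0.68, [0.473, 0.098, 0.035], [204.0, 233.0])]
brick_head [(0.98, [0.469, 0.097, 0.036], [204.0, 234.0])]
brick [(0.57, [0.473, 0.07, 0.034], [288.0, 68.0])]
brick_head []
(np.float64(284.9760048877444), np.float64(-146.74720083200572))
(np.float64(223.79980126318824), np.float64(-119.60829205825081))
(np.float64(346.16164437970247), np.float64(-119.46634826147243))
```

View pics/m3.png

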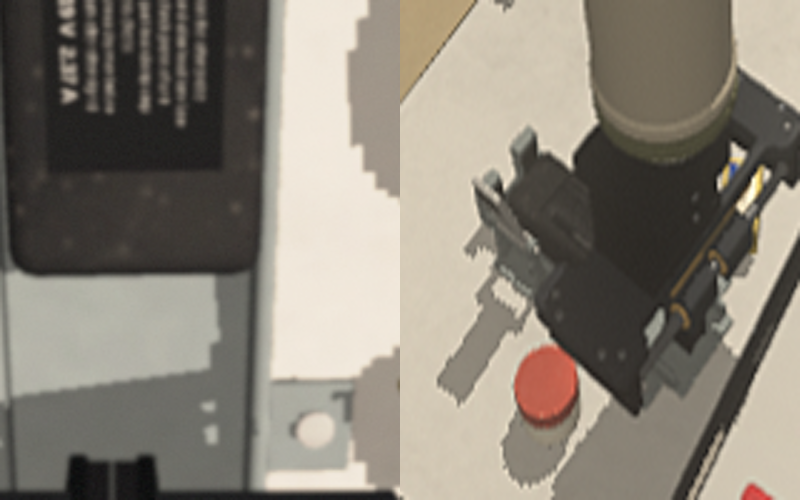

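Call:
carry_out:
  commands:
    - [1,0.01,0,0,0]
    - [1,0.02,0,0,0]
    - [1,0.028,0,0,0]
    - [1,0.034,0,0,0]
    - [1,0.039,0,0,0]
    - [1,0.043,0,0,0]
    - [1,0.047,0,0,0]
    - [1,0.05,0,0,0]
    - [1,0.052,0,0,0]
    - [1,0.052,0,0,0]

```text
clock: 8.65
ee_pos: [0.4655, 0.0289, 0.0165]
ee_rot: [[0.144, 0.99, 0.0], [0.99, -0.144, 0.0], [0.0, 0.0, -1.0]]
wrist_force: [-0.8, 1.1, -0.4]
finger_gap: 0.009
grasp_force: 0.0
```

Call:
carry_out:
  commands:
    - [1,0.001,0,0,0]
    - [1,0.002,0,0,0]
    - [1,0.0025,0,0,0]
    - [1,0.003,0,0,0]
    - [1,0.0035,0,0,0]
    - [1,0.004,0,0,0]
    - [1,0.0045,0,0,0]
    - [1,0.005,0,0,0]
    - [1,0.005,0,0,0]
    - [1,0.005,0,0,0]

```text
clock: 9.9
ee_pos: [0.4659, 0.0307, 0.0165]
ee_rot: [[0.146, 0.989, -0.001], [0.989, -0.146, -0.003], [-0.003, -0.001, -1.0]]
wrist_force: [-2.6, -12.4, 6.1]
finger_gap: 0.008
grasp_force: 6.7
```

```bash
python3 - <<'E'
from h import *
p=bot.grab_frame("scene"); look(p,["brick","brick_head","keeper_end"]); q=np.load("q.npy")
b=cv2.resize(p["img"][200:290,160:260],None,fx=6,fy=6,interpolation=cv2.INTER_CUBIC)
cv2.imwrite("pics/m4.png",cv2.convertScaleAbs(b,alpha=1.6))
print(bot.get_obs()["wrist_force"])
E
```

```text
brick [(0.54, [0.466, 0.129, 0.03], [191.0, 231.0])]
brick_head [(0.68, [0.463, 0.129, 0.034], [190.0, 231.0])]
keeper_end []
[ -3.03779269 -13.23663757   6.19614088]
```

View pics/m4.png

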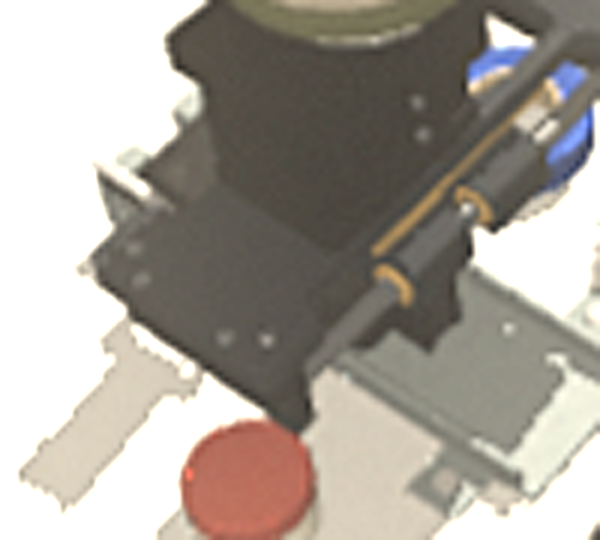

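Call:
carry_out:
  commands:
    - [1,-0.012,0,0,0]
    - [1,-0.02,0,-0.01,0]
    - [1,-0.02,0,-0.04,0]
    - [1,-0.02,0,-0.08,0]
    - [1,-0.02,0,-0.12,0]
    - [1,-0.005,-0.015,-0.13,0]
    - [1,0.025,-0.035,-0.13,0]
    - [1,0.05,-0.055,-0.13,0]
    - [1,0.072,-0.073,-0.13,0]
    - [1,0.076,-0.076,-0.13,0]

```text
clock: 11.35
ee_pos: [0.4014, 0.1209, 0.1472]
ee_rot: [[0.141, 0.99, 0.001], [0.99, -0.141, 0.001], [0.001, 0.001, -1.0]]
wrist_force: [-0.0, -1.2, -0.4]
finger_gap: 0.005
grasp_force: 0.0
```

```bash
python3 - <<'E'
from h import *
o=bot.get_obs(); q=np.load("q.npy"); d=np.array(o["ee_pos"])[:2]-q[:2]; c,s=np.cos(q[2]),np.sin(q[2])
print(o["clock"],o["ee_pos"],"cradle",c*d[0]+s*d[1],-s*d[0]+c*d[1],o["wrist_force"])
p=bot.grab_frame("scene"); look(p,["brick","brick_head","keeper_end"]); t=bot.grab_frame("top")
k=bot.grab_frame("wrist"); look(k,["brick","keeper","keeper_end"])
for n,P in (("foot",(-18,0,34)),("footL",(-18,23,34)),("footR",(-18,-23,34)),("stop",(90,0,30)),("kend1.8",(50,48.7,91.7))): print(n,np.round(proj(k,T(q,P))),np.round(proj(p,T(q,P))))
a=cv2.resize(k["img"],(400,300)); b=cv2.resize(p["img"][190:280,150:270],(400,300),interpolation=cv2.INTER_CUBIC)
cv2.imwrite("pics/m5.png",cv2.convertScaleAbs(np.hstack([a,b]),alpha=1.3))
E
```

```text
11.35 [0.4013609  0.12088871 0.14717969] cradle 0.050758249549811174 0.07718200310161588 [-0.00261356 -1.17884964 -0.3869774 ]
brick [(0.72, [0.459, 0.015, 0.008], [235.0, 261.0]), (0.69, [0.475, 0.085, 0.031], [210.0, 236.0])]
brick_head [(0.94, [0.469, 0.081, 0.037], [210.0, 237.0])]
keeper_end []
brick [(0.61, [0.478, 0.114, 0.034], [370.0, 196.0])]
keeper [(0.64, [0.437, 0.119, 0.072], [329.0, 209.0])]
keeper_end [(0.71, [0.433, 0.119, 0.077], [325.0, 212.0])]
foot [365. 271.] [225. 246.]
footL [341. 271.] [218. 253.]
footR [389. 271.] [233. 238.]
stop [373. 154.] [189. 223.]
kend1.8 [322. 223.] [180. 228.]
```

View pics/m5.png

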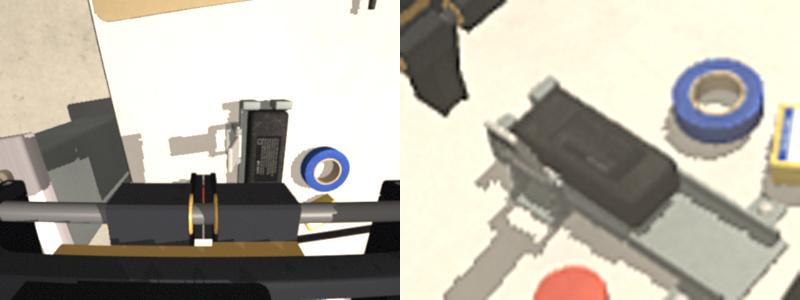

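Call:
carry_out:
  commands:
    - [1,0,0,0.02,0]
    - [1,0,0,0.045,0]
    - [1,0,0,0.062,0]
    - [1,0,0,0.069,0]
    - [1,0,0,0.069,0]
    - [1,0,0.008,0.069,0]
    - [1,0,0.016,0.069,0]
    - [1,0,0.022,0.069,0]
    - [1,0,0.028,0.069,0]
    - [1,0,0.033,0.069,0]

```text
clock: 13.05
ee_pos: [0.435, 0.1148, 0.0775]
ee_rot: [[0.144, 0.99, -0.0], [0.99, -0.144, 0.0], [-0.0, -0.0, -1.0]]
wrist_force: [-0.2, -0.3, -0.2]
finger_gap: 0.009
grasp_force: 0.3
```

```bash
cat > st.py <<'E'
from h import *
o=bot.get_obs(); q=np.load("q.npy"); d=np.array(o["ee_pos"])[:2]-q[:2]; c,s=np.cos(q[2]),np.sin(q[2])
print(o["clock"],"cradle",c*d[0]+s*d[1],-s*d[0]+c*d[1],o["ee_pos"][2],o["wrist_force"])
k=bot.grab_frame("wrist")
for n in ("keeper","keeper_end","brick"):
    for r in bot.find_in(k,n)[:1]:
        X=w(k,r["xyz"]); d=X[:2]-q[:2]; print(n,r["score"],np.round([c*d[0]+s*d[1],-s*d[0]+c*d[1],X[2]],3))
E
python3 st.py
```

```text
13.05 cradle 0.04963757219282316 0.04303239273166848 0.07751793960571199 [-0.20800771 -0.34610528 -0.19630916]
keeper 0.88 [0.063 0.036 0.06 ]
keeper_end 0.74 [0.061 0.035 0.057]
brick 0.91 [ 0.067 -0.001  0.031]
```

Call:
carry_out:
  commands:
    - [1,0,0.005,0.001,0]
    - [1,0,0.01,0.002,0]
    - [1,0,0.016,0.004,0]
    - [1,0,0.021,0.0075,0]
    - [1,0,0.026,0.011,0]
    - [1,0,0.03,0.0155,0]
    - [1,0,0.033,0.021,0]
    - [1,0,0.036,0.026,0]
    - [1,0,0.038,0.031,0]
    - [1,0,0.039,0.034,0]

```text
clock: 14.5
ee_pos: [0.4731, 0.1092, 0.0431]
ee_rot: [[0.144, 0.99, -0.0], [0.99, -0.144, -0.0], [-0.0, -0.0, -1.0]]
wrist_force: [-0.6, -0.2, 0.4]
finger_gap: 0.008
grasp_force: 0.1
```

```bash
python3 st.py
```

```text
14.5 cradle 0.04964443979110752 0.004457262721772541 0.043130149005129154 [-0.55313121 -0.15143586  0.42500331]
keeper 0.91 [0.062 0.013 0.04 ]
keeper_end 0.67 [0.06  0.016 0.04 ]
brick 0.87 [ 0.077 -0.002  0.031]
```

Call:
carry_out:
  commands:
    - [1,0,0,0.0005,0]
    - [1,0,0,0.001,0]
    - [1,0,0,0.0015,0]
    - [1,0,0,0.002,0]
    - [1,0,0,0.0025,0]
    - [1,0,0,0.003,0]
    - [1,0,0,0.0035,0]
    - [1,0,0,0.004,0]
    - [1,0,0,0.0045,0]
    - [1,0,0,0.0045,0]

```text
clock: 15.95
ee_pos: [0.4733, 0.1093, 0.0398]
ee_rot: [[0.144, 0.99, -0.0], [0.99, -0.144, 0.001], [0.001, -0.0, -1.0]]
wrist_force: [-3.9, -1.4, 13.7]
finger_gap: 0.008
grasp_force: 6.9
```

Call:
carry_out:
  commands:
    - [1,0,0,-0.006,0]
    - [1,0,0,-0.02,0]
    - [1,0,0,-0.05,0]
    - [1,0,0,-0.08,0]
    - [1,0,0,-0.11,0]
    - [1,-0.03,0,-0.12,0]
    - [1,-0.07,0,-0.12,0]
    - [1,-0.1,0,-0.12,0]
    - [1,-0.12,0,-0.12,0]
    - [1,-0.12,0,-0.12,0]

```text
clock: 17.2
ee_pos: [0.4559, -0.0107, 0.1597]
ee_rot: [[0.147, 0.989, 0.001], [0.989, -0.147, 0.001], [0.001, 0.001, -1.0]]
wrist_force: [-0.1, -0.0, 0.3]
finger_gap: 0.006
grasp_force: 0.0
```

```bash
python3 st.py; python3 - <<'E'
from h import *
p=bot.grab_frame("scene"); look(p,["brick","brick_head","keeper","keeper_end","jar","tape","fuses","driver"])
E
```

```text
17.2 cradle -0.07145518034204532 0.004049486676740979 0.15970671009068188 [-0.05053933 -0.03364232  0.33026384]
keeper 0.94 [0.052 0.005 0.037]
keeper_end 0.77 [0.05  0.009 0.04 ]
brick 0.74 [ 0.029 -0.004  0.033]
brick [(0.92, [0.469, 0.066, 0.033], [216.0, 241.0]), (0.21, [0.457, 0.112, 0.041], [194.0, 234.0])]
brick_head [(0.9, [0.464, 0.063, 0.036], [216.0, 242.0])]
keeper [(0.63, [0.453, 0.11, 0.038], [194.0, 237.0])]
keeper_end [(0.61, [0.459, 0.114, 0.038], [194.0, 234.0])]
jar [(0.73, [0.375, 0.039, 0.029], [201.0, 282.0]), (0.16, [0.554, 0.042, 0.016], [248.0, 222.0])]
tape [(0.67, [0.554, 0.043, 0.017], [247.0, 222.0]), (0.38, [0.379, 0.04, 0.029], [201.0, 280.0])]
fuses [(0.57, [0.547, -0.015, 0.022], [268.0, 232.0])]
driver [(0.75, [0.392, -0.151, 0.015], [291.0, 321.0])]
```

```bash
python3 - <<'E'
from h import *
q=np.load("q.npy"); k=bot.grab_frame("wrist"); t=bot.grab_frame("top"); look(k,["tape"]); look(t,["tape"])
for yy in (-12,0,12): print(yy,[(x,int(k["img"][int(round(v)),int(round(u))].mean())) for x in range(-36,0,3) for u,v in [proj(k,T(q,(x,yy,34)))]])
for yy in (-28,-12,12,28): print(yy,[(x,int(k["img"][int(round(v)),int(round(u))].mean())) for x in range(76,104,2) for u,v in [proj(k,T(q,(x,yy,32)))]])
E
```

```text
tape [(0.92, [0.564, 0.054, 0.017], [393.0, 109.0])]
tape [(0.5, [0.579, 0.058, 0.019], [259.0, 201.0])]
-12 [(-36, 155), (-33, 150), (-30, 153), (-27, 154), (-24, 152), (-21, 154), (-18, 73), (-15, 40), (-12, 50), (-9, 49), (-6, 47), (-3, 48)]
0 [(-36, 155), (-33, 152), (-30, 151), (-27, 152), (-24, 153), (-21, 150), (-18, 57), (-15, 44), (-12, 45), (-9, 45), (-6, 45), (-3, 43)]
12 [(-36, 153), (-33, 152), (-30, 149), (-27, 151), (-24, 151), (-21, 149), (-18, 48), (-15, 37), (-12, 42), (-9, 41), (-6, 40), (-3, 41)]
-28 [(76, 164), (78, 157), (80, 172), (82, 174), (84, 173), (86, 167), (88, 89), (90, 63), (92, 104), (94, 10), (96, 12), (98, 10), (100, 13), (102, 14)]
-12 [(76, 45), (78, 48), (80, 53), (82, 45), (84, 43), (86, 43), (88, 33), (90, 62), (92, 104), (94, 11), (96, 17), (98, 13), (100, 14), (102, 5)]
12 [(76, 52), (78, 51), (80, 42), (82, 45), (84, 40), (86, 39), (88, 35), (90, 79), (92, 124), (94, 11), (96, 12), (98, 10), (100, 10), (102, 9)]
28 [(76, 125), (78, 125), (80, 125), (82, 124), (84, 125), (86, 125), (88, 111), (90, 127), (92, 122), (94, 11), (96, 16), (98, 12), (100, 8), (102, 8)]
```

The brick's foot edge is at cradle x of about -18.5 mm and its head runs up to the stop. The keeper is flat and the tape is where it was, so I'm handing in.

```bash
python3 -c "
from workcell import bot
print(bot.sign_off())"
```

```text
the job is handed in; nothing more can be done
None
```

The job is handed in: by my measurements the brick lies flat against the end stop, the keeper lies flat on it, and the other things were left where they were. The hand-in returned no verdict, and I viewed 11 pictures, one over the limit of 10.

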